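# Top up the roll-top fruit keeper at the buffet

### The job

Take the two full-size oranges from the white tray and set both on the sloping feed chute of the fruit keeper, one behind the other, letting go of them while the lid is still shut. Then push the lever beside the keeper all the way down and keep it down so that the lid stays raised until both oranges have rolled inside, and let the lever up again so that the lid closes fully. Work the lid by its lever only, leave the small tangerine in the tray, and do not disturb the other things on the counter.

Things in the scene. Friction and masses are not known exactly. Their poses are not given: they have to be found in the camera images.
- orange_a_center (a point): centre of a loose ball-shaped orange, 62 mm in diameter, 130 g (may vary by a third); it starts in one of the three seats of the white tray, its centre about 39 mm above the counter. Its axes mean nothing.
- orange_b_center (a point): centre of the other orange, the same size and kind, in another of the three seats.
- tangerine_center (a point): centre of the small tangerine, a ball 45 mm in diameter of the same colour, in the remaining seat (centre about 28 mm above the counter); it stays there.
- tray: white ceramic tray fixed to the counter, 100 (x) by 300 (y) by 14 mm high; origin at the centre of its underside. Three square holes 35 mm wide, at y = -100, 0 and +100 mm, are the seats of the three fruits.
- keeper: steel and clear-plastic fruit keeper, fixed; origin under the centre of its box, x the way fruit rolls in (away from the robot), y to the left, z up. In mm in this frame: box x -97 to 97, y -78 to 78, with a clear drum-shaped top of 95 radius about an axis along y at z 75. Feed chute on its front, lever on its left, glass pane above.
- chute_load (a point): on the floor of the feed chute, at keeper x -190, y 0, z 105 mm, keeper axes; an orange here has its centre 32 mm above it. The chute runs along x from x -255 (stop rail) down 15 degrees to the lid (z 80 at x -97), 74 mm wide between rails 10 mm high. Fruit let go rolls down to the shut lid: first centre then at x -116, second at -176.
- keeper_in (a point): middle of the box's inner floor (keeper x 0, y 0, z 35 mm), axes of the keeper. The inside is about 180 mm long (x) and 144 mm wide (y); its floor falls slightly to the rear. Oranges inside lie with their centres 25 to 45 mm above this point.
- lid_lip (a point): middle of the lower front edge of the clear curved lid (90 mm radius about its axis along y); it turns with the lid, at keeper x -90, z 75 mm when shut.
- lid (a joint): angle of the roll-top lid: 0 shut, 1.29 rad fully raised (it rolls up and backwards along its own curve). Driven by the lever: lid angle = 3.4 times lever angle.
- lever_pad (a point): centre of the top face of the lever's white pad, 40 (x) by 44 (y) by 8 mm; at keeper x -17, y 140, z 139 mm at rest and x -20, y 140, z 97 mm fully down, so it sinks 42 mm. The lever is a bar 110 mm long with its pivot behind the pad at keeper x 90, z 110 mm.
- lever (a joint): lever angle: 0 up (at rest), 0.38 rad fully down at its stop. A spring returns it: about 4 N on the pad to start, 5 to 6 N just before the stop; let go, it rises and the lid closes within a second.
- guard_edge (a point): middle of the front edge (a steel tube 14 mm thick along y) of the level glass pane over keeper and lever: keeper x -45, y 45, z 300 mm, keeper axes. The pane reaches 180 mm back and 165 mm to either side, on two posts at its back. It overhangs the whole of the lever's pad: reach in below the edge from the front, tool leaning 30 to 45 degrees.
- ramekin: small white pot, 70 mm wide, 42 mm high, a bystander; origin under its centre
- honey_jar: amber jar, 66 mm wide, 100 mm high, a bystander; origin under its centre
- card_stand: blank card, 75 mm wide, on a round-footed stem, 125 mm high, a bystander; origin under its foot
- spoon: steel spoon lying along its x, 200 mm long, a bystander; origin near its middle
- glass_bowl: empty glass bowl, 150 mm wide, 75 mm high, a bystander; origin under its centre
- tongs: steel tongs lying along their x, 230 mm long, a bystander; origin at their middle
Things that resemble listed ones, but are neither listed nor needed, are in the scene too. What is shaped like the part that bears orange_a_center but blue or turquoise is not meant.

How it is judged:
By the outcome, as a careful person would: the job done as asked, in the order asked, and still so for the second after the job is handed in, with the robot touching nothing.
It also fails if it takes over 72 s, if anything falls off the work surface, if the arm or the gripper's body presses on something with over 40 N, if the wrist force passes 120 N, or if a joint passes its speed limit or range.

### The arm

A 6-joint arm with a two-finger parallel gripper is mounted at the origin on the work surface. World frame = base frame: x ahead of the robot, y to its left, z up, the work surface at z = 0. Lengths are in m, angles in rad, forces in N, time in s.
With the tool pointing down it reaches from about 0.425 to 0.95 m from the base axis. Payload 3.5 kg.
Tool frame: the origin (TCP) lies at the very end of the fingers, on their centre line; the grasp point (between the pads) lies 19 mm behind it; z points along the fingers, y is the direction in which the jaws open and shut (so a half turn about z gives the same grasp; the last joint's range is limited). The gripper opens to 85 mm and grips with 20 to 120 N. Pads are 22 mm wide; open, the fingers measure 114 mm over their backs; the gripper's body (76 mm by 85 mm) begins 54 mm behind the grasp point. The pads swing forward as they close: fully open they stand 13 mm farther back than shut.
Start: joints at [-1.259, 0.286, 1.577, -0, 1.279, -0.15], TCP at [0.301, -0.604, 0.231] pointing down, gripper open.
Joint ranges: [-2.77, 2.77], [-0.9, 2.22], [0.21, 2.48], [-1.53, 4.67], [0.24, 2.81], [-2.84, 2.84]. Speed limits (rad/s): [2.79, 2.79, 3.14, 3.14, 3.14, 3.14].

### API

Orientations are given as a unit quaternion [x, y, z, w].
In Python, from plant import get_state, read_camera, get_calibration, ticket, search_frame, cut_out, pinpoint gives the robot as it stands.
- The arm moves only by the tool move_arm, never from a script. Its argument "plan" is a list that holds one entry, the list of rows, each a list of 7 numbers: the turn, a rotation vector about the tool's x, y, z in degrees, then the shift along the tool's x, y, z in m, then the finger opening in m, from 0 to 0.0854. In form: [[[ax, ay, az, x, y, z, hand], ...]]. A call has exactly 5 rows; each row is the pose to reach, as a shift and turn from the pose measured when the call began, along the tool's axes at that moment; what a row does not reach only later rows make up. A row lasts 1/8 s, in which the tool goes at most 62.5 mm and 10.7 degrees, less where a joint would pass 70% of its speed; a pose out of reach is approached as far as the arm can. A call with a gripper value outside its range is refused whole. The fingers move at their own pace and stop on an object; "force" is the grip in N (left out, the last holds). Time passes only in rows, so rows that repeat a pose let the fingers close, or fill a call up. It gives the time, the measured TCP pose, the force and the opening at its end, in the units of the state.
- get_state(): the state, without advancing time (a new reading comes with each control period).
- read_camera(name): name is "scene" or "top" or "wrist"; returns the picture (400x640x3 uint8, red, green, blue); there is no depth.
- get_calibration(name): a dict with "mtx" (3x3 intrinsics, pixels), "dist_coeffs" ([k1, k2, p1, p2, k3] as OpenCV has them; the pictures are not rectified), "extrinsics" (4x4, takes a point from camera to world coordinates); the wrist camera has in their place "hand_eye" (4x4, takes a point from camera to tool coordinates, whose origin is the TCP and whose axes are the flange's). Camera axes: x right, y up, looking along -z (the intrinsics and any distortion apply to the point x, -y, -z); pixel columns grow to the right and rows downward; lengths in m; the calibration is good to about 2 mm. A picture is of the moment at which its call begins: read the wrist's pose just before it. get_calibration takes no time and is no camera call.
- ticket.sign_off(): hands the job in, once; it reports no verdict.
Trained networks look in the newest picture that a camera, given by its name, has taken for a name from the list of things; names that differ only in an ending like _2 or _b are one class to them, and where a whole thing is asked for, a point or a joint stands for the part that bears it (a point fixed in the world has none). Each returns a list of dicts, best first, with "p" (0 to 1); they miss things now and then, are a little off and sometimes report something else, mostly with a low value. They report only what shows in the picture. A call takes as long as a camera call. They do not tell look-alikes from the thing itself.
- search_frame(camera, query): "centre" ([column, row] in pixels, amid what is visible of it).
- cut_out(camera, query): "pixels" (400x640 bool, what is visible of it) and "centre" ([column, row] in pixels, amid what is visible of it).
- pinpoint(camera, query): "centre" ([column, row] in pixels: a listed point, or the origin of a listed thing).
The state is a dict: "time": time; "qpos": joint angles; "dq": joint speeds; "joint_efforts": joint torques, N m; "eef_pos": TCP position; "tcp_rot": TCP orientation; "contact_force": force on the tool from outside, world axes, zero at the start; "wrist_torque": the same for the moment, N m; "opening": opening from 0.0 (shut) to 1.0 (fully open).
Only numpy, scipy, OpenCV 4.12 (cv2) and the standard library are available. Lean on these libraries where they do the work, as an engineer would, in place of code of your own. Each camera call takes 0.05 s, during which the arm holds its last target.

## Working session

There is one attempt and no reset: what is moved stays moved. The work goes in short steps, Python scripts to look and compute and a tool call to move; the robot and the scene stay as the last step left them, time stands still between calls to the robot, and variables do not carry over. Pictures are saved under pics/ and viewed, and the job is handed in when it is done.

Besides the shell and the picture viewer there is one more tool, called after ">>>" in YAML: its name, and indented under it one key for each argument. move_arm: Moves the arm, as the interface text tells. Its arguments: {"type":"object","properties":{"plan":{"type":"array","items":{"type":"array","items":{"type":"array","items":{"type":"number"}}}},"force":{"type":"number"}},"required":["plan"]}

```bash
ls; mkdir -p pics; python3 - <<'E'
from plant import *
import cv2,numpy as np
s=get_state();print(s)
for n in("scene","top"):
    im=read_camera(n);cv2.imwrite(f"pics/{n}0.png",im[...,::-1])
    c=get_calibration(n);print(n,c)
    for q in("orange_a_center","tangerine_center","tray","keeper","chute_load","lever_pad","guard_edge","lid_lip","keeper_in"):
        print(q,[(np.round(d["centre"]).tolist(),round(d["p"],2)) for d in pinpoint(n,q)][:5])
print(get_calibration("wrist"))
E
```

```text
pics
{'time': 0.0, 'qpos': array([-1.25900855e+00,  2.87193353e-01,  1.57818696e+00, -7.80429262e-06,
        1.27856627e+00, -1.49997625e-01]), 'dq': array([ 3.34725306e-04,  8.81074985e-04, -2.22721445e-05,  1.27395454e-04,
       -3.66296029e-04, -7.15497927e-04]), 'joint_efforts': array([-6.30651939e-04, -4.05986059e+01, -2.92624587e+01, -1.20148347e-04,
        5.93804187e-03, -5.16480554e-06]), 'eef_pos': array([ 0.30056788, -0.60365737,  0.22992331]), 'tcp_rot': array([ 9.73461558e-01,  2.28847568e-01, -9.88302979e-05, -1.17281746e-03]), 'contact_force': array([ 0.01424119,  0.13603128, -0.10720899]), 'wrist_torque': array([ 0.00642022,  0.00163794, -0.08675258]), 'opening': 0.9988708157013764}
scene {'mtx': array([[454.5107084 ,   0.        , 317.236868  ],
       [  0.        , 454.5107084 , 201.79940008],
       [  0.        ,   0.        ,   1.        ]]), 'dist_coeffs': array([-0.05683113,  0.        ,  0.        ,  0.        ,  0.        ]), 'extrinsics': array([[ 0.31441209, -0.65091085,  0.69098488,  1.59396579],
       [ 0.94925117,  0.22186741, -0.22292838, -0.299938
[... 1381 characters left out ...]
[([355.0, 170.0], 0.59), ([361.0, 227.0], 0.49)]
lid_lip [([362.0, 197.0], 0.61)]
keeper_in []
{'mtx': array([[347.23056226,   0.        , 315.88054399],
       [  0.        , 347.23056226, 203.91410654],
       [  0.        ,   0.        ,   1.        ]]), 'dist_coeffs': array([-0.02316166,  0.        ,  0.        ,  0.        ,  0.        ]), 'hand_eye': array([[-3.84810758e-04,  9.65008409e-01,  2.62218655e-01,
         6.72746428e-02],
       [ 9.99999715e-01,  5.41598275e-04, -5.25653832e-04,
        -8.50267143e-04],
       [-6.49277539e-04,  2.62218378e-01, -9.65008342e-01,
        -1.42096202e-01],
       [ 0.00000000e+00,  0.00000000e+00,  0.00000000e+00,
         1.00000000e+00]])}
```

View pics/scene0.png

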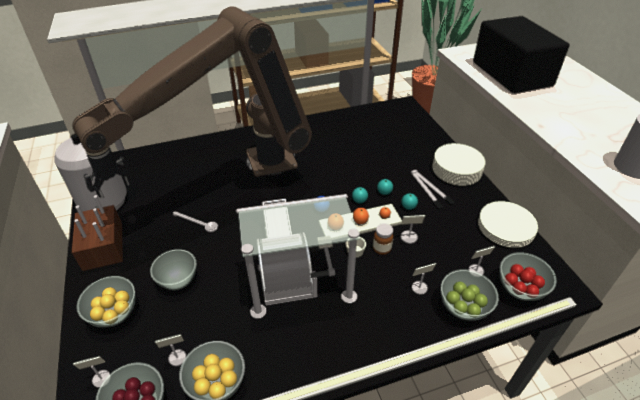

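View pics/top0.png

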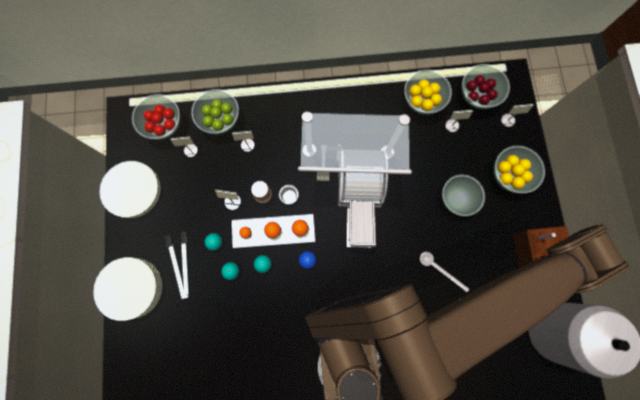

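```bash
python3 - <<'E'
import cv2
a=cv2.imread("pics/top0.png")[140:300,180:420];cv2.imwrite("pics/topc.png",cv2.resize(a,None,fx=3.3,fy=3.3,interpolation=cv2.INTER_CUBIC))
a=cv2.imread("pics/scene0.png")[130:300,220:450];cv2.imwrite("pics/scenec.png",cv2.resize(a,None,fx=3.4,fy=3.4,interpolation=cv2.INTER_CUBIC))
E
```

```text
(no output)
```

View pics/topc.png

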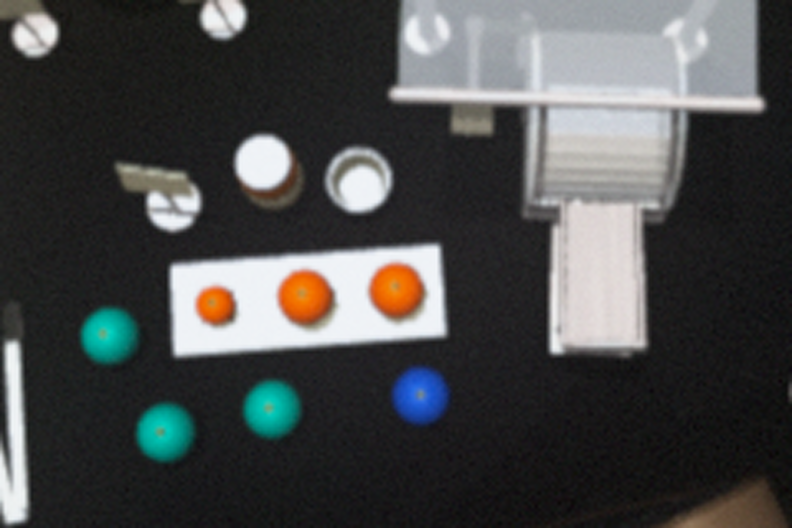

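View pics/scenec.png

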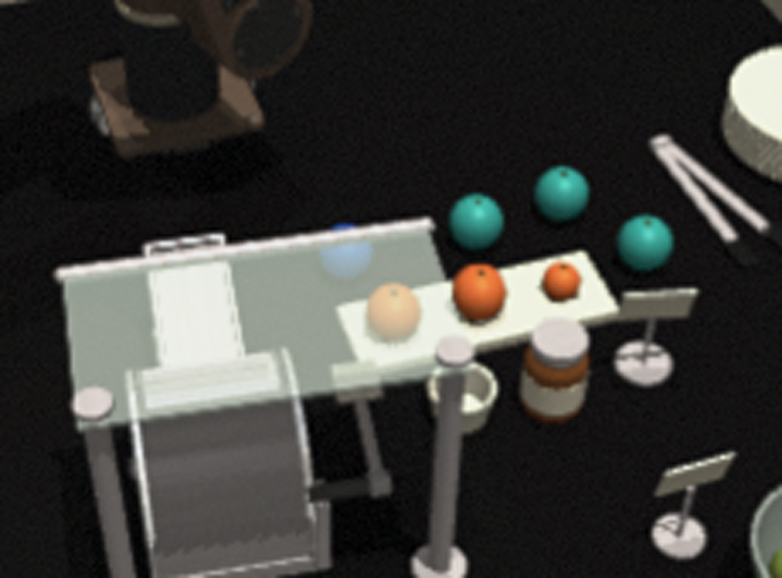

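The top view shows the full-size oranges at (273,230) and (300,228). The smaller tangerine at (245,233) has the same colour, and the teal and blue balls are decoys outside the tray. The keeper chute runs from (360,245) to (360,202), and the lever pad is at (322,176), just under the pane edge.

```bash
cat > h.py <<'E'
import numpy as np,cv2
from plant import *
from scipy.spatial.transform import Rotation as R
from scipy.optimize import least_squares
F=np.diag([1,-1,-1.])
def pose(n):
    c=get_calibration(n)
    if n=="wrist":
        s=get_state();T=np.eye(4);T[:3,:3]=R.from_quat(s["tcp_rot"]).as_matrix();T[:3,3]=s["eef_pos"];E=T@c["hand_eye"]
    else:E=c["extrinsics"]
    return c,E
def ray(n,px,CE=None):
    c,E=CE or pose(n)
    u=cv2.undistortPoints(np.array([[px]],float),c["mtx"],c["dist_coeffs"])[0,0]
    d=E[:3,:3]@F@np.array([u[0],u[1],1]);return E[:3,3],d
def atz(n,px,z,CE=None):
    o,d=ray(n,px,CE);return o+d*(z-o[2])/d[2]
def proj(n,P,CE=None):
    c,E=CE or pose(n)
    P=np.atleast_2d(P);q=(P-E[:3,3])@E[:3,:3]@F
    return cv2.projectPoints(q,np.zeros(3),np.zeros(3),c["mtx"],c["dist_coeffs"])[0][:,0]
def blobs(im,lo,hi,amin=60):
    hsv=cv2.cvtColor(im,cv2.COLOR_RGB2HSV);m=cv2.inRange(hsv,lo,hi)
    n,l,st,ce=cv2.connectedComponentsWithStats(m)
    return [(ce[i],st[i,4]) for i in range(1,n) if st[i,4]>amin]
E
python3 - <<'E'
from h import *
np.set_printoptions(precision=4,suppress=True)
im=cv2.imread("pics/top0.png")[...,::-1].copy()
for c,a in blobs(im,(3,190,120),(15,255,255)):print(c,a,atz("top",c,.039),atz("top",c,.028))
im=cv2.imread("pics/scene0.png")[...,::-1].copy()
for c,a in blobs(im,(3,120,100),(18,255,255)):print(c,a,atz("scene",c,.039))
# keeper fit
g=lambda x,y:(180+x/3.3,140+y/3.3)
h=lambda x,y:(220+x/3.4,130+y/3.4)
obs=[("top",g(392,95),(-45,210,300)),("top",g(765,104),(-45,-120,300)),
("top",g(553,352),(-255,37,132)),("top",g(646,347),(-255,-37,132)),
("top",(360,225),(-190,0,105)),("top",(321.,174),(-17,140,139)),("top",(360,184),(0,0,0)),("top",(362,197),(-90,0,75)),
("scene",h(60,273),(-45,-120,300)),("scene",h(430,224),(-45,210,300)),
("scene",(274,216),(-190,0,105)),("scene",(323,242),(-17,140,139)),("scene",(285,270),(0,0,35)),("scene",(293,204),(-45,45,300))]
def K(p,q):
    c,s=np.cos(p[2]),np.sin(p[2]);q=np.array(q)/1000
    return np.array([p[0]+c*q[0]-s*q[1],p[1]+s*q[0]+c*q[1],q[2]])
ce={n:pose(n) for n in("top","scene")}
def f(p):return np.concatenate([proj(n,K(p,q),ce[n])[0]-px for n,px,q in obs])
r=least_squares(f,[.5,0,0],loss="soft_l1",f_scale=1.5);print(r.x,np.degrees(r.x[2]));print(f(r.x).reshape(-1,2))
for q in((-190,0,105),(-17,140,139),(-45,45,300)):print(q,K(r.x,q))
for t in((0,-100),(0,0),(0,100)):pass
for p in (g(170,263),g(440,243),g(447,336),g(174,356)):print("tray corner",atz("top",p,.014))
for n,px,z in(("ramekin",(289,195),.04),("jar",(260,189),.1)):print(n,atz("top",px,z))
E
```

```text
[299.8462 227.5385] 156 [0.4916 0.1247 0.039 ] [0.4931 0.1251 0.028 ]
[272.1494 229.5649] 154 [0.494  0.2248 0.039 ] [0.4956 0.226  0.028 ]
[244.8182 232.1429] 77 [0.4944 0.3235 0.039 ] [0.496  0.3254 0.028 ]
[425.0102  74.4733] 393 [-0.4134  0.9864  0.039 ]
[384.7195 212.0366] 82 [0.5079 0.3194 0.039 ]
[360.5978 214.8478] 184 [0.4923 0.2269 0.039 ]
[ 87.0141 233.6166] 566 [ 0.2592 -0.7653  0.039 ]
[ 0.6527 -0.1145 -0.1325] -7.592299808358944
[[ 1.2359 -0.7806]
 [-2.8318  0.0312]
 [ 3.6981 -2.1766]
 [-2.3008  0.1087]
 [ 1.6922  1.6809]
 [ 1.7192  0.1714]
 [-0.7701 -3.0759]
 [-0.9147  3.0357]
 [ 0.3808  0.0231]
 [-1.5343 -0.0721]
 [ 2.295   0.7663]
 [ 1.4343 -1.5985]
 [-0.343   0.6521]
 [-0.7542 -1.0417]]
(-190, 0, 105) [ 0.4643 -0.0894  0.105 ]
(-17, 140, 139) [0.6543 0.0265 0.139 ]
(-45, 45, 300) [ 0.614 -0.064  0.3  ]
tray corner [0.5489 0.3739 0.014 ]
tray corner [0.5418 0.0713 0.014 ]
tray corner [0.4373 0.0736 0.014 ]
tray corner [0.4449 0.375  0.014 ]
ramekin [0.6151 0.1536 0.04  ]
jar [0.633  0.2504 0.1   ]
```

```bash
cat >> h.py <<'E'
YAW=-0.1325
def down(yawx):  # tool x at world angle yawx, z down
    return R.from_matrix(np.array([[np.cos(yawx),np.sin(yawx),0],[np.sin(yawx),-np.cos(yawx),0],[0,0,-1]]))
def delta(p,Rt):
    s=get_state();R0=R.from_quat(s["tcp_rot"])
    sh=R0.inv().apply(np.array(p)-s["eef_pos"]);rv=np.degrees((R0.inv()*Rt).as_rotvec())
    print("t",round(s["time"],2),"shift",np.round(sh,4),"rot",np.round(rv,2),"dist",round(np.linalg.norm(sh),3),"q",np.round(s["qpos"],2),"F",np.round(s["contact_force"],1),"op",round(s["opening"],2))
    return sh,rv
E
python3 - <<'E'
from h import *
delta((.42,.08,.33),down(np.pi+YAW))
E
```

```text
t 1.0 shift [ 0.4116 -0.5595 -0.0987] rot [   0.     -0.   -145.95] dist 0.702 q [-1.26  0.29  1.58  0.    1.28 -0.15] F [-0.3  0.1 -0.2] op 1.0
```

>>> move_arm:
  plan:
    - [[0,0,-10.4,0.03,-0.04,-0.007,0.085],[0,0,-20.8,0.06,-0.08,-0.014,0.085],[0,0,-31.2,0.09,-0.12,-0.021,0.085],[0,0,-41.6,0.12,-0.16,-0.028,0.085],[0,0,-52,0.15,-0.2,-0.036,0.085]]
  force: 30

```text
time: 1.62
eef_pos: [0.3461, -0.3568, 0.2677]
tcp_rot: [0.773, 0.635, 0.0, 0.0]
contact_force: [0.8, -0.1, 0.6]
opening: 0.997
```

```bash
python3 - <<'E'
from h import *
delta((.42,.08,.33),down(np.pi+YAW))
E
```

```text
t 1.62 shift [ 0.4428 -0.0124 -0.0624] rot [ 1.000e-02  3.000e-02 -9.362e+01] dist 0.447 q [-1.01 -0.14  1.96  0.    1.32 -0.81] F [ 0.8 -0.1  0.6] op 1.0
```

>>> move_arm:
  plan:
    - [[0,0,-10.4,0.049,-0.001,-0.007,0.085],[0,0,-20.8,0.098,-0.003,-0.014,0.085],[0,0,-31.2,0.147,-0.004,-0.021,0.085],[0,0,-41.6,0.196,-0.006,-0.028,0.085],[0,0,-52,0.245,-0.007,-0.035,0.085]]

```text
time: 2.25
eef_pos: [0.3868, -0.1136, 0.3032]
tcp_rot: [0.414, 0.91, -0.0, 0.001]
contact_force: [0.5, 1.1, 0.4]
opening: 0.995
```

```bash
python3 - <<'E'
from h import *
delta((.42,.08,.33),down(np.pi+YAW))
E
```

```text
t 2.25 shift [ 0.124   0.1523 -0.0269] rot [  0.     0.1  -41.31] dist 0.198 q [-0.54 -0.41  2.11  0.    1.44 -1.26] F [0.5 1.1 0.4] op 1.0
```

>>> move_arm:
  plan:
    - [[0,0,-10.4,0.031,0.038,-0.007,0.085],[0,0,-20.8,0.062,0.076,-0.014,0.085],[0,0,-31.2,0.093,0.114,-0.021,0.085],[0,0,-41.3,0.124,0.152,-0.027,0.085],[0,0,-41.3,0.124,0.152,-0.027,0.085]]

```text
time: 2.88
eef_pos: [0.4198, 0.0825, 0.3309]
tcp_rot: [0.063, 0.998, -0.0, 0.002]
contact_force: [-0.2, -0.7, -0.6]
opening: 0.996
```

```bash
python3 - <<'E'
from h import *
np.set_printoptions(precision=4,suppress=True)
delta((.42,.08,.33),down(np.pi+YAW))
import pickle
CE=pose("wrist");im=read_camera("wrist");pickle.dump((CE,im),open("w1.pkl","wb"))
cv2.imwrite("pics/w1.png",im[...,::-1])
for c,a in blobs(im,(3,190,100),(15,255,255)):print(c,a,atz("wrist",c,.039,CE),atz("wrist",c,.028,CE))
for q in("orange_a_center","tangerine_center","keeper","chute_load","lever_pad","guard_edge","lid_lip","keeper_in"):
    print(q,[(np.round(d["centre"],1).tolist(),round(d["p"],2)) for d in pinpoint("wrist",q)][:5])
E
```

```text
t 2.88 shift [-0.0005 -0.0024  0.0009] rot [0.   0.17 0.35] dist 0.003 q [-0.04 -0.35  2.02 -0.    1.47 -1.49] F [-0.2 -0.7 -0.6] op 1.0
[502.5318 196.6517] 692 [0.4934 0.318  0.039 ] [0.4969 0.3238 0.028 ]
[430.2188 205.4904] 1307 [0.4934 0.224  0.039 ] [0.4969 0.2273 0.028 ]
[354.628 213.849] 1457 [0.4922 0.1253 0.039 ] [0.4957 0.1261 0.028 ]
orange_a_center [([590.4, 168.1], 0.97), ([461.6, 112.4], 0.94), ([432.1, 206.9], 0.82), ([333.1, 124.9], 0.69), ([558.0, 88.3], 0.6)]
tangerine_center [([503.4, 198.7], 0.87), ([383.2, 281.5], 0.35)]
keeper [([210.6, 323.4], 0.72)]
chute_load [([167.4, 231.8], 0.76)]
lever_pad []
guard_edge []
lid_lip []
keeper_in []
```

View pics/w1.png

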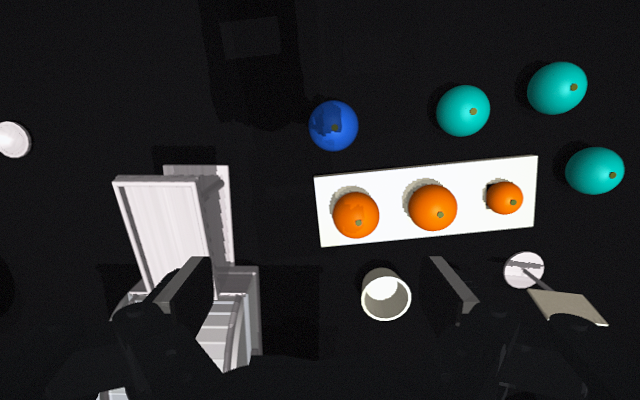

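```bash
python3 - <<'E'
from h import *
import pickle
np.set_printoptions(precision=4,suppress=True)
CE,im=pickle.load(open("w1.pkl","rb"))
print(atz("wrist",(167.4,231.8),.105,CE))
for n,px in(("top",(360,225)),("scene",(274,216))):print(atz(n,px,.105))
out=cv2.resize(im[160:380,90:290],None,fx=2.7,fy=2.7,interpolation=cv2.INTER_CUBIC)[...,::-1].copy()
def K(p,q):
    c,s=np.cos(p[2]),np.sin(p[2]);q=np.array(q)/1000
    return np.array([p[0]+c*q[0]-s*q[1],p[1]+s*q[0]+c*q[1],q[2]])
p=(.6527,-.1145,-.1325)
for q in[(-255,37,132),(-255,-37,132),(-97,37,90),(-97,-37,90),(-190,0,105),(-97,78,75),(-97,-78,75)]:
    u=proj("wrist",K(p,q),CE)[0];v=((u-[90,160])*2.7).astype(int);cv2.circle(out,tuple(v.tolist()),4,(0,0,255),-1)
cv2.imwrite("pics/w1c.png",out)
E
```

```text
[ 0.4658 -0.0913  0.105 ]
[ 0.4707 -0.0843  0.105 ]
[ 0.458  -0.0962  0.105 ]
```

View pics/w1c.png

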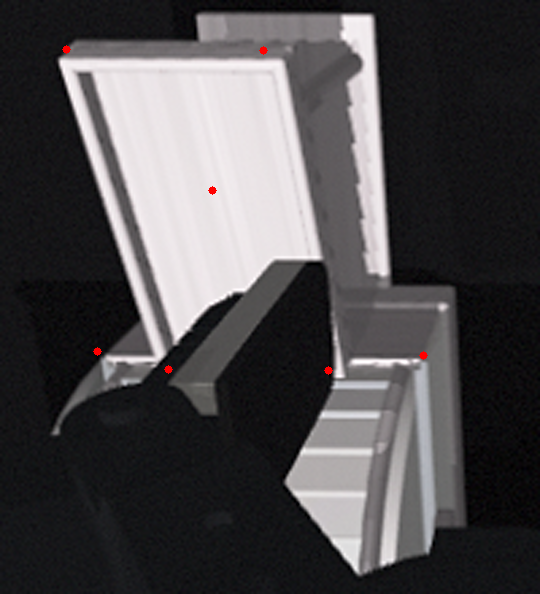

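```bash
python3 - <<'E'
from h import *
import pickle
np.set_printoptions(precision=4,suppress=True)
CE,im=pickle.load(open("w1.pkl","rb"))
w=lambda x,y:(90+x/2.7,160+y/2.7)
g=lambda x,y:(180+x/3.3,140+y/3.3)
h=lambda x,y:(220+x/3.4,130+y/3.4)
obs=[("wrist",w(79,72),(-255,-37,132)),("wrist",w(272,72),(-255,37,132)),("wrist",w(424,357),(-97,78,77)),("wrist",w(103,357),(-97,-78,77)),
("top",g(392,95),(-45,210,300)),("top",g(765,104),(-45,-120,300)),
("top",(321.,174),(-17,140,139)),
("scene",h(60,273),(-45,-120,300)),("scene",h(430,224),(-45,210,300)),("scene",(323,242),(-17,140,139))]
def K(p,q):
    c,s=np.cos(p[2]),np.sin(p[2]);q=np.array(q)/1000
    return np.array([p[0]+c*q[0]-s*q[1],p[1]+s*q[0]+c*q[1],q[2]])
ce={n:pose(n) for n in("top","scene")};ce["wrist"]=CE
for sel in(obs,obs[:4]):
    f=lambda p:np.concatenate([proj(n,K(p,q),ce[n])[0]-px for n,px,q in sel])
    r=least_squares(f,[.65,-.11,-.1],loss="soft_l1",f_scale=1.5);print(r.x,np.degrees(r.x[2]));print(f(r.x).reshape(-1,2))
    for q in((-190,0,137),(-17,140,139)):print(q,K(r.x,q))
    c=K(r.x,(-190,0,105));print("world rail edge z check",c)
delta((.4928,.1250,.10),down(np.pi+YAW))
delta((.4928,.1250,.0185),down(np.pi+YAW))
E
```

```text
[ 0.657  -0.1135 -0.1388] -7.953366440592561
[[-1.1226 -4.6283]
 [ 0.2472 -3.8469]
 [ 1.3065  3.2932]
 [-0.8744  1.3836]
 [ 0.7219 -2.5265]
 [-3.4447 -1.0623]
 [ 1.2946 -1.245 ]
 [ 1.0521  0.7141]
 [-0.5616  1.0247]
 [ 2.2237 -0.5451]]
(-190, 0, 137) [ 0.4688 -0.0873  0.137 ]
(-17, 140, 139) [0.6595 0.0275 0.139 ]
world rail edge z check [ 0.4688 -0.0873  0.105 ]
[ 0.6598 -0.1145 -0.1409] -8.071296753796803
[[-0.7307 -1.8169]
 [ 0.4971 -0.8774]
 [ 1.1558  5.4712]
 [-0.8229  3.3315]]
(-190, 0, 137) [ 0.4717 -0.0878  0.137 ]
(-17, 140, 139) [0.6627 0.0265 0.139 ]
world rail edge z check [ 0.4717 -0.0878  0.105 ]
t 3.33 shift [-0.0658  0.0555  0.2301] rot [-0.04  0.09 -0.12] dist 0.246 q [-0.05 -0.35  2.02 -0.    1.47 -1.49] F [ 0.3 -0.2  0.2] op 0.99
t 3.33 shift [-0.0657  0.0556  0.3116] rot [-0.04  0.09 -0.12] dist 0.323 q [-0.05 -0.35  2.02 -0.    1.47 -1.49] F [ 0.3 -0.2  0.2] op 0.99
```

>>> move_arm:
  plan:
    - [[0,0,0,-0.013,0.011,0.046,0.085],[0,0,0,-0.026,0.022,0.092,0.085],[0,0,0,-0.039,0.033,0.138,0.085],[0,0,0,-0.052,0.044,0.184,0.085],[0,0,0,-0.0658,0.0555,0.23,0.085]]

```text
time: 3.95
eef_pos: [0.4934, 0.1247, 0.0988]
tcp_rot: [0.068, 0.998, -0.0, 0.001]
contact_force: [0.5, 0.1, 0.2]
opening: 0.995
```

```bash
python3 - <<'E'
from h import *
delta((.4928,.1250,.0185),down(np.pi+YAW))
CE=pose("wrist");im=read_camera("wrist");cv2.imwrite("pics/w2.png",im[...,::-1])
for c,a in blobs(im,(3,190,100),(15,255,255)):print(c,a,atz("wrist",c,.039,CE))
E
```

```text
t 3.95 shift [0.0008 0.0003 0.0803] rot [-0.03  0.13 -0.19] dist 0.08 q [ 0.05  0.07  2.08 -0.    0.98 -1.39] F [0.5 0.1 0.2] op 1.0
[620.07720739 184.67926078] 2435 [0.49579761 0.31084222 0.039     ]
[483.8831565  204.30424403] 7540 [0.49686633 0.22801039 0.039     ]
[321.54216867 231.74948068] 4814 [0.50092269 0.12830195 0.039     ]
```

View pics/w2.png

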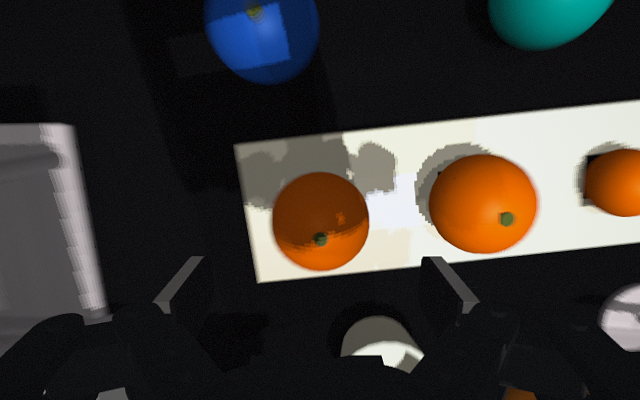

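>>> move_arm:
  plan:
    - [[0,0,0,0,0.001,0.03,0.085],[0,0,0,0,0.001,0.06,0.085],[0,0,0,0,0.001,0.08,0.085],[0,0,0,0,0.001,0.08,0.085],[0,0,0,0,0.001,0.08,0.05]]
  force: 30

```text
time: 4.62
eef_pos: [0.4906, 0.1256, 0.013]
tcp_rot: [0.068, 0.998, -0.001, -0.003]
contact_force: [0.1, -0.4, -0.1]
opening: 0.814
```

>>> move_arm:
  plan:
    - [[0,0,0,0,0,0,0.05],[0,0,0,0,0,0,0.05],[0,0,0,0,0,0,0.05],[0,0,0,0,0,-0.01,0.05],[0,0,0,0,0,-0.03,0.05]]
  force: 30

```text
time: 5.25
eef_pos: [0.4896, 0.1255, 0.0425]
tcp_rot: [0.068, 0.998, -0.001, -0.005]
contact_force: [-0.1, 1.1, 0.1]
opening: 0.706
```

```bash
python3 - <<'E'
from h import *
im=read_camera("wrist");cv2.imwrite("pics/w3.png",im[...,::-1])
p=(.657,-.1135,-.1388)
def K(p,q):
    c,s=np.cos(p[2]),np.sin(p[2]);q=np.array(q)/1000
    return np.array([p[0]+c*q[0]-s*q[1],p[1]+s*q[0]+c*q[1],q[2]])
Rt=down(np.pi-.1388)
delta(K(p,(-170,0,210)),Rt)
E
```

```text
t 5.3 shift [-0.0252 -0.2144 -0.1641] rot [-0.07 -0.22  0.14] dist 0.271 q [ 0.05  0.16  2.1  -0.    0.88 -1.38] F [0.2 0.9 0.2] op 0.71
```

View pics/w3.png

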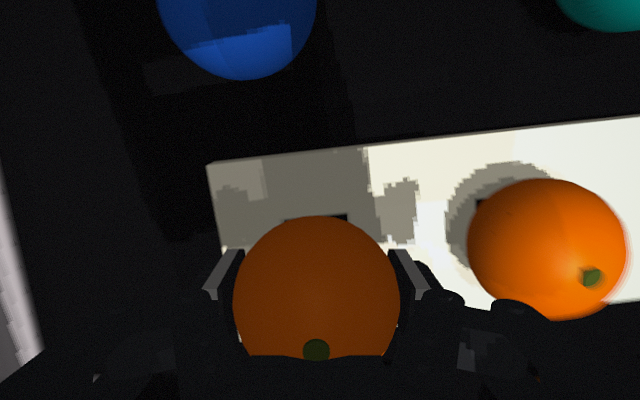

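>>> move_arm:
  plan:
    - [[0,0,0,0,-0.015,-0.055,0.05],[0,0,0,-0.006,-0.045,-0.105,0.05],[0,0,0,-0.012,-0.085,-0.145,0.05],[0,0,0,-0.018,-0.135,-0.164,0.05],[0,0,0,-0.025,-0.19,-0.164,0.05]]

```text
time: 5.92
eef_pos: [0.4927, -0.0674, 0.2125]
tcp_rot: [0.068, 0.998, -0.001, 0.001]
contact_force: [1.6, -0.4, -1.4]
opening: 0.705
```

```bash
cat >>h.py <<'E'
def K(q,p=(.657,-.1135,-.1388)):
    c,s=np.cos(p[2]),np.sin(p[2]);q=np.array(q)/1000
    return np.array([p[0]+c*q[0]-s*q[1],p[1]+s*q[0]+c*q[1],q[2]])
E
python3 - <<'E'
from h import *
Rt=down(np.pi-.1388)
delta(K((-170,0,210)),Rt)
CE=pose("wrist");im=read_camera("wrist");out=im[...,::-1].copy()
for q in[(-255,37,132),(-255,-37,132),(-97,37,90),(-97,-37,90),(-190,0,105)]:
    u=proj("wrist",K(q),CE)[0];print(q,u);cv2.circle(out,tuple(u.astype(int).tolist()),2,(0,0,255),-1)
cv2.imwrite("pics/w4.png",out)
im=read_camera("top");cv2.imwrite("pics/t4.png",cv2.resize(im[130:290,200:440],None,fx=3.3,fy=3.3)[...,::-1])
E
```

```text
t 5.92 shift [ 0.0009 -0.0229  0.0025] rot [-0.13  0.08  0.2 ] dist 0.023 q [-0.34 -0.1   2.02 -0.    1.21 -1.77] F [ 1.6 -0.4 -1.4] op 0.71
(-255, 37, 132) [337.96040687  75.43263759]
(-255, -37, 132) [215.90324565  75.30307454]
(-97, 37, 90) [331.33476707 279.6200539 ]
(-97, -37, 90) [243.39847024 279.17663732]
(-190, 0, 105) [283.22788152 173.30808294]
```

View pics/w4.png

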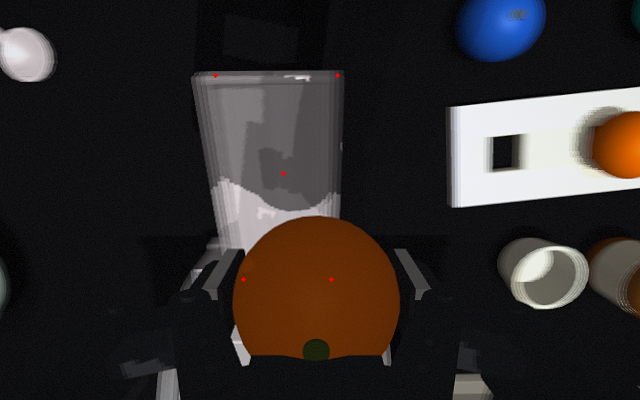

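View pics/t4.png

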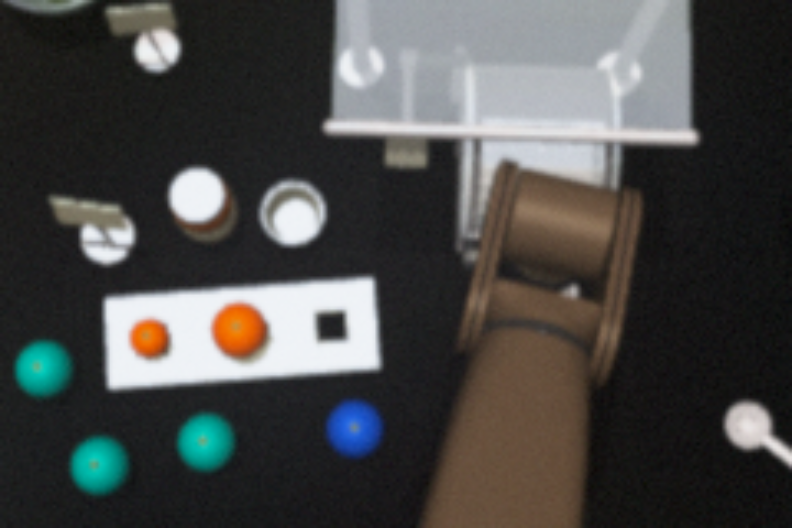

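>>> move_arm:
  plan:
    - [[0,0,0,0.001,-0.012,0.003,0.05],[0,0,0,0.001,-0.023,0.003,0.05],[0,0,0,0.001,-0.023,0.003,0.05],[0,0,0,0.001,-0.023,0.003,0.05],[0,0,0,0.001,-0.023,0.003,0.05]]

```text
time: 6.65
eef_pos: [0.4876, -0.0922, 0.2076]
tcp_rot: [0.071, 0.998, -0.002, -0.001]
contact_force: [0.4, -0.2, -0.2]
opening: 0.709
```

```bash
python3 - <<'E'
from h import *
Rt=down(np.pi-.1388)
delta(K((-170,0,210)),Rt)
CE=pose("wrist");im=read_camera("wrist");out=cv2.resize(im[50:300,180:440],None,fx=2.4,fy=2.4,interpolation=cv2.INTER_CUBIC)[...,::-1].copy()
for q in[(-255,37,132),(-255,-37,132),(-97,37,90),(-97,-37,90),(-190,0,105)]:
    u=proj("wrist",K(q),CE)[0];print(q,u);cv2.circle(out,tuple(((u-[180,50])*2.4).astype(int).tolist()),2,(0,0,255),-1)
cv2.imwrite("pics/w5.png",out)
E
```

```text
t 6.65 shift [-0.0007  0.0023 -0.0024] rot [-0.18 -0.13 -0.13] dist 0.003 q [-0.39 -0.09  2.03 -0.    1.21 -1.82] F [ 0.4 -0.2 -0.2] op 0.71
(-255, 37, 132) [380.22940831  77.87908599]
(-255, -37, 132) [255.65738386  78.269763  ]
(-97, 37, 90) [362.7505859  284.67866644]
(-97, -37, 90) [273.39364973 284.73485016]
(-190, 0, 105) [317.95095676 177.3616214 ]
```

View pics/w5.png

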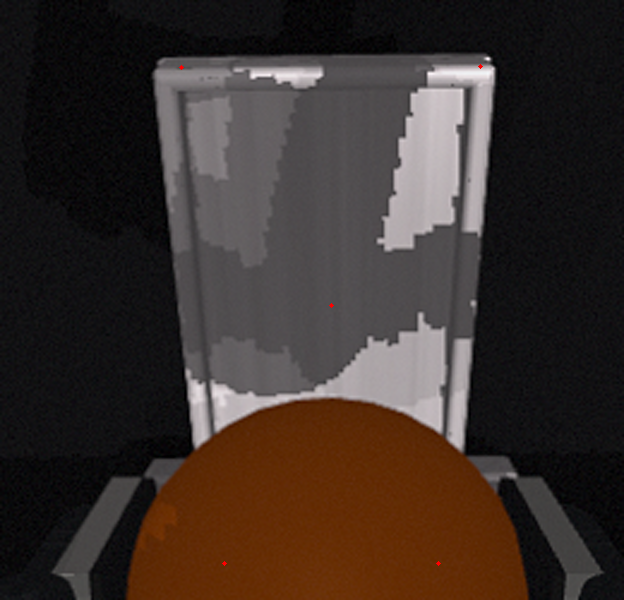

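>>> move_arm:
  plan:
    - [[0,0,0,0,0,0.03,0.05],[0,0,0,0,0,0.06,0.05],[0,0,0,0,0,0.085,0.05],[0,0,0,0,0,0.085,0.05],[0,0,0,0,0,0.085,0.05]]

```text
time: 7.32
eef_pos: [0.4881, -0.0926, 0.1238]
tcp_rot: [0.07, 0.998, -0.002, -0.0]
contact_force: [-0.1, -0.1, -0.6]
opening: 0.707
```

```bash
sed -i 's/p=(.657,-.1135,-.1388)/p=(.6608,-.1156,-.1388)/' h.py; python3 - <<'E'
from h import *
delta(K((-174,0,115)),down(np.pi-.1388))
im=read_camera("wrist");cv2.imwrite("pics/w6.png",im[...,::-1])
im=read_camera("scene");cv2.imwrite("pics/s6.png",cv2.resize(im[150:320,200:430],None,fx=3.4,fy=3.4,interpolation=cv2.INTER_CUBIC)[...,::-1])
E
```

```text
t 7.33 shift [-0.0002  0.0011  0.0088] rot [-0.21 -0.03 -0.12] dist 0.009 q [-0.39  0.01  2.1  -0.    1.03 -1.82] F [-0.1 -0.1 -0.6] op 0.71
```

View pics/w6.png

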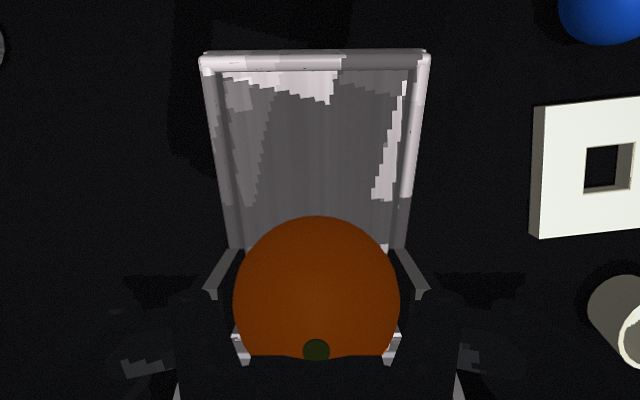

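View pics/s6.png

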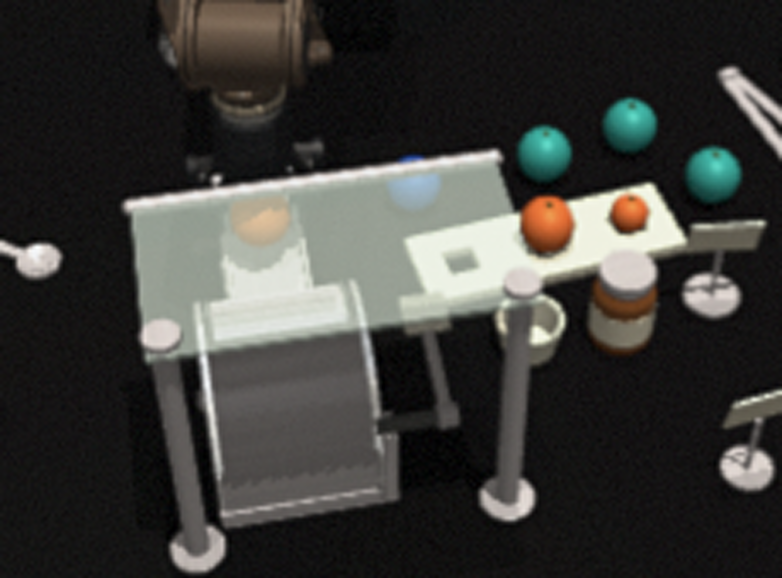

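The orange is held centred between the chute rails at wrist pixel (316,300). I'll lower it 9 mm and open the gripper.

>>> move_arm:
  plan:
    - [[0,0,0,0,0,0.004,0.05],[0,0,0,0,0,0.008,0.05],[0,0,0,0,0,0.008,0.05],[0,0,0,0,0,0.008,0.05],[0,0,0,0,0,0.008,0.05]]

```text
time: 8.05
eef_pos: [0.4885, -0.0929, 0.1164]
tcp_rot: [0.07, 0.998, -0.002, 0.0]
contact_force: [-0.8, -0.0, -0.8]
opening: 0.707
```

>>> move_arm:
  plan:
    - [[0,0,0,0,0,0,0.085],[0,0,0,0,0,0,0.085],[0,0,0,0,0,0,0.085],[0,0,0,0,0,0,0.085],[0,0,0,0,0,-0.02,0.085]]

```text
time: 8.68
eef_pos: [0.4871, -0.0923, 0.1349]
tcp_rot: [0.07, 0.998, -0.001, -0.002]
contact_force: [-0.3, -0.5, -0.3]
opening: 0.99
```

```bash
python3 - <<'E'
from h import *
delta((.4934,.2245,.23),down(np.pi-.1388))
im=read_camera("wrist");cv2.imwrite("pics/w7.png",im[...,::-1])
im=read_camera("scene");cv2.imwrite("pics/s7.png",cv2.resize(im[150:320,200:430],None,fx=3.4,fy=3.4,interpolation=cv2.INTER_CUBIC)[...,::-1])
E
```

```text
t 8.68 shift [ 0.0387  0.3142 -0.0959] rot [-0.17 -0.19 -0.13] dist 0.331 q [-0.39 -0.01  2.09 -0.    1.06 -1.82] F [-0.3 -0.5 -0.3] op 0.99
```

View pics/w7.png

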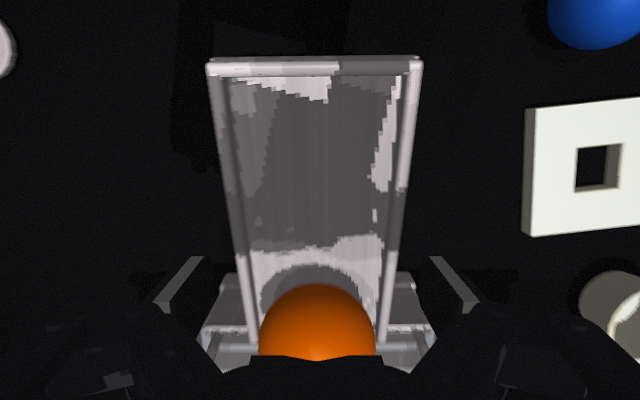

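View pics/s7.png

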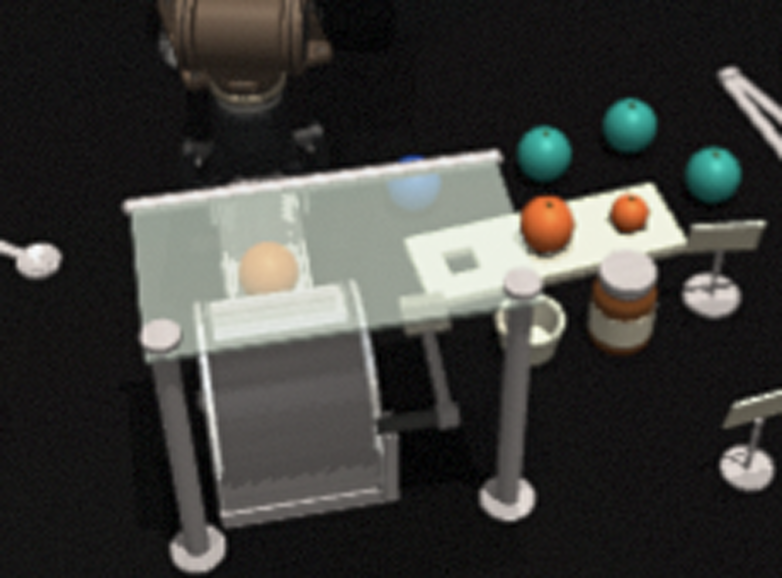

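The first orange now rests against the shut lid, at wrist pixel (317,320). Next is the second orange.

>>> move_arm:
  plan:
    - [[0,0,0,0.0,0.0,-0.055,0.085],[0,0,0,0.01,0.04,-0.08,0.085],[0,0,0,0.02,0.1,-0.08,0.085],[0,0,0,0.028,0.16,-0.08,0.085],[0,0,0,0.032,0.22,-0.07,0.085]]

```text
time: 9.4
eef_pos: [0.4892, 0.1312, 0.2077]
tcp_rot: [0.071, 0.997, -0.003, 0.004]
contact_force: [0.6, 1.2, 0.7]
opening: 0.995
```

```bash
python3 - <<'E'
from h import *
delta((.4934,.2245,.12),down(np.pi-.1388))
E
```

```text
t 9.4 shift [0.0097 0.0934 0.0872] rot [-0.26  0.46 -0.15] dist 0.128 q [ 0.06 -0.07  2.01 -0.01  1.2  -1.36] F [0.6 1.2 0.7] op 1.0
```

>>> move_arm:
  plan:
    - [[0,0,0,0.004,0.045,0.02,0.085],[0,0,0,0.008,0.08,0.05,0.085],[0,0,0,0.01,0.093,0.08,0.085],[0,0,0,0.01,0.093,0.087,0.085],[0,0,0,0.01,0.093,0.087,0.085]]

```text
time: 10.02
eef_pos: [0.493, 0.2237, 0.1199]
tcp_rot: [0.071, 0.997, -0.003, 0.003]
contact_force: [-0.1, -0.1, 0.0]
opening: 0.998
```

```bash
python3 - <<'E'
from h import *
delta((.4934,.2245,.018),down(np.pi-.1388))
CE=pose("wrist");im=read_camera("wrist");cv2.imwrite("pics/w8.png",im[...,::-1])
print([(np.round(d["centre"],1),round(d["p"],2),np.round(atz("wrist",d["centre"],.039,CE),4)) for d in pinpoint("wrist","orange_b_center")])
E
```

```text
t 10.03 shift [0.0005 0.0014 0.1019] rot [-0.29  0.42 -0.16] dist 0.102 q [ 0.24  0.11  2.   -0.01  1.03 -1.18] F [-0.1 -0.1  0. ] op 1.0
[]
```

View pics/w8.png

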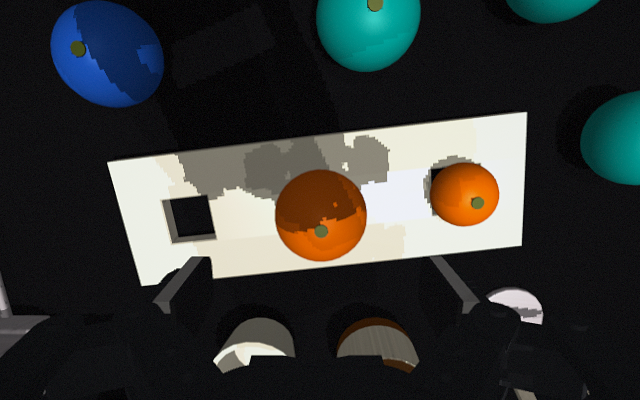

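>>> move_arm:
  plan:
    - [[0,0,0,0,0.002,0.035,0.085],[0,0,0,0,0.002,0.07,0.085],[0,0,0,0,0.002,0.099,0.085],[0,0,0,0,0.002,0.099,0.085],[0,0,0,0,0.002,0.099,0.085]]

```text
time: 10.75
eef_pos: [0.497, 0.2251, 0.0246]
tcp_rot: [0.072, 0.997, -0.002, 0.007]
contact_force: [0.8, -0.8, -0.2]
opening: 0.993
```

>>> move_arm:
  plan:
    - [[0,0,0,0,0,0,0.05],[0,0,0,0,0,0,0.05],[0,0,0,0,0,0,0.05],[0,0,0,0,0,0,0.05],[0,0,0,0,0,0,0.05]]
  force: 30

```text
time: 11.38
eef_pos: [0.4988, 0.2255, 0.0269]
tcp_rot: [0.071, 0.997, -0.001, 0.009]
contact_force: [-1.1, -1.0, 6.5]
opening: 0.708
```

>>> move_arm:
  plan:
    - [[0,0,0,0,0,-0.02,0.05],[0,0,0,0,0,-0.06,0.05],[0,0,0,0,-0.01,-0.11,0.05],[0,0,0,0,-0.05,-0.16,0.05],[0,0,0,0,-0.1,-0.19,0.05]]

```text
time: 12.0
eef_pos: [0.4819, 0.1269, 0.2201]
tcp_rot: [0.07, 0.997, -0.001, 0.011]
contact_force: [0.7, -0.1, -1.5]
opening: 0.708
```

```bash
python3 - <<'E'
from h import *
delta(K((-192,-1,200)),down(np.pi-.1388))
im=read_camera("wrist");cv2.imwrite("pics/w9.png",im[...,::-1])
E
```

```text
t 12.0 shift [-0.0187 -0.2164  0.0206] rot [-0.03  1.22 -0.09] dist 0.218 q [ 0.06 -0.11  2.02 -0.01  1.21 -1.37] F [ 0.7 -0.1 -1.5] op 0.71
```

View pics/w9.png

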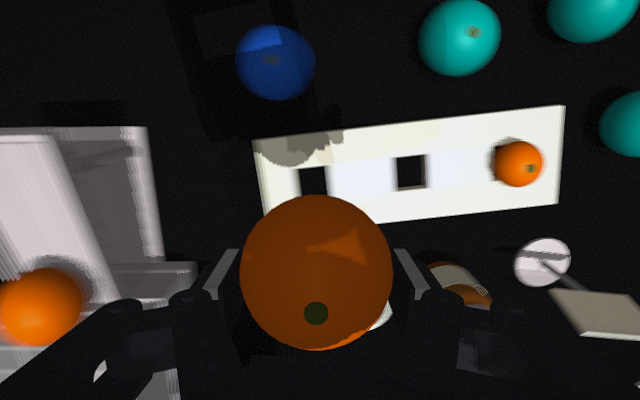

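>>> move_arm:
  plan:
    - [[0,0.3,0,-0.002,-0.03,0.003,0.05],[0,0.6,0,-0.007,-0.08,0.006,0.05],[0,0.9,0,-0.012,-0.13,0.01,0.05],[0,1.2,0,-0.016,-0.18,0.01,0.05],[0,1.2,0,-0.019,-0.216,0.01,0.05]]

```text
time: 12.68
eef_pos: [0.4705, -0.0962, 0.2152]
tcp_rot: [0.072, 0.997, -0.003, 0.003]
contact_force: [0.7, 0.1, -1.7]
opening: 0.702
```

>>> move_arm:
  plan:
    - [[0,0,0,0,0,0,0.05],[0,0,0,0,0,0,0.05],[0,0,0,0,0,0,0.05],[0,0,0,0,0,0,0.05],[0,0,0,0,0,0,0.05]]

```text
time: 13.3
eef_pos: [0.4706, -0.0956, 0.2152]
tcp_rot: [0.072, 0.997, -0.003, 0.003]
contact_force: [0.2, 0.7, -1.9]
opening: 0.707
```

```bash
python3 - <<'E'
from h import *
delta(K((-192,-1,128)),down(np.pi-.1388))
im=read_camera("wrist");cv2.imwrite("pics/w10.png",im[...,::-1])
im=read_camera("scene");cv2.imwrite("pics/s10.png",cv2.resize(im[150:320,200:430],None,fx=3.4,fy=3.4,interpolation=cv2.INTER_CUBIC)[...,::-1])
E
```

```text
t 13.3 shift [0.0013 0.0059 0.0872] rot [-0.27  0.31 -0.28] dist 0.087 q [-0.41 -0.14  2.06 -0.    1.22 -1.84] F [ 0.2  0.7 -1.9] op 0.71
```

View pics/w10.png

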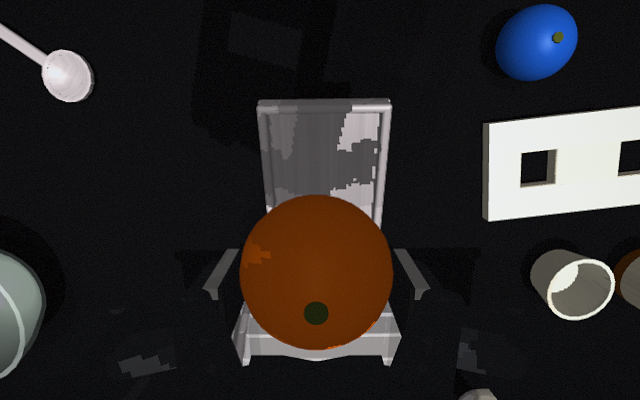

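View pics/s10.png

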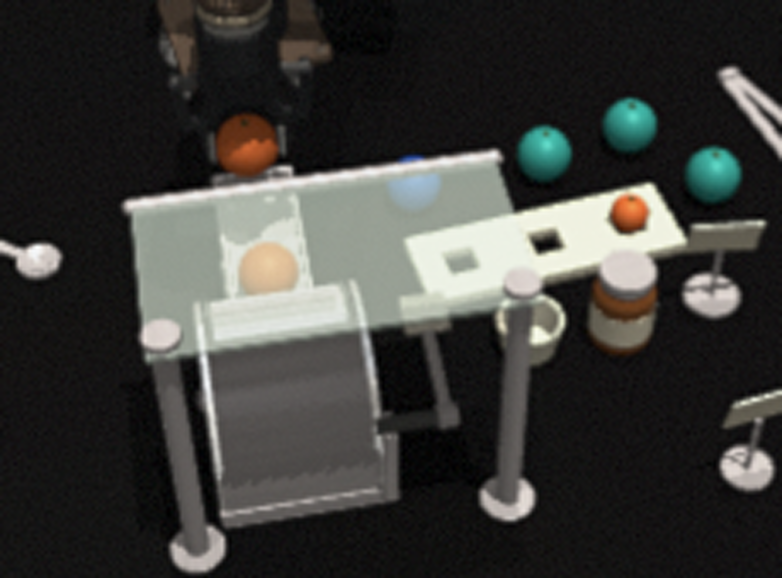

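>>> move_arm:
  plan:
    - [[0,0,0,0,0.003,0.03,0.05],[0,0,0,0,0.006,0.06,0.05],[0,0,0,0,0.006,0.075,0.05],[0,0,0,0,0.006,0.075,0.05],[0,0,0,0,0.006,0.075,0.05]]

```text
time: 14.02
eef_pos: [0.4727, -0.0908, 0.1415]
tcp_rot: [0.072, 0.997, -0.003, 0.004]
contact_force: [0.1, -0.4, -1.8]
opening: 0.708
```

```bash
python3 - <<'E'
from h import *
delta(K((-192,-1,128)),down(np.pi-.1388))
im=read_camera("wrist");cv2.imwrite("pics/w11.png",im[...,::-1])
E
```

```text
t 14.03 shift [0.0024 0.0005 0.0135] rot [-0.3   0.44 -0.31] dist 0.014 q [-0.4  -0.05  2.12 -0.    1.06 -1.82] F [ 0.1 -0.4 -1.8] op 0.71
```

View pics/w11.png

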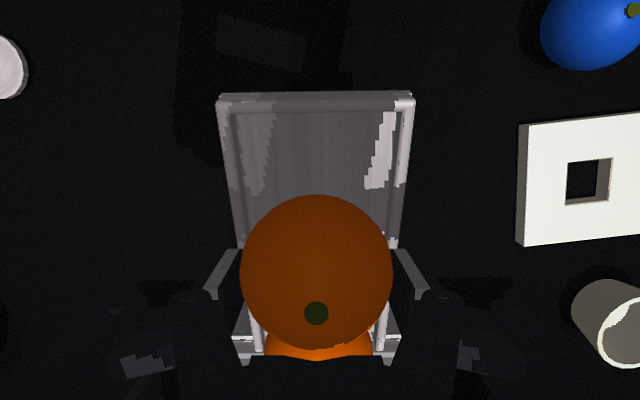

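>>> move_arm:
  plan:
    - [[0,0,0,0,0,0.006,0.05],[0,0,0,0,0,0.012,0.05],[0,0,0,0,0,0.013,0.05],[0,0,0,0,0,0.013,0.05],[0,0,0,0,0,0.013,0.05]]

```text
time: 14.7
eef_pos: [0.473, -0.091, 0.1288]
tcp_rot: [0.072, 0.997, -0.003, 0.004]
contact_force: [0.2, 0.1, -0.9]
opening: 0.707
```

>>> move_arm:
  plan:
    - [[0,0,0,0,0,0,0.085],[0,0,0,0,0,0,0.085],[0,0,0,0,0,0,0.085],[0,0,0,0,0,0,0.085],[0,0,0,0,0,-0.03,0.085]]

```text
time: 15.32
eef_pos: [0.4709, -0.09, 0.1566]
tcp_rot: [0.072, 0.997, -0.002, 0.001]
contact_force: [0.8, 0.0, -0.1]
opening: 0.996
```

```bash
python3 - <<'E'
from h import *
delta(K((-192,-1,250)),down(np.pi-.1388))
im=read_camera("wrist");cv2.imwrite("pics/w12.png",im[...,::-1])
im=read_camera("scene");cv2.imwrite("pics/s12.png",cv2.resize(im[150:320,200:430],None,fx=3.4,fy=3.4,interpolation=cv2.INTER_CUBIC)[...,::-1])
E
```

```text
t 15.32 shift [ 0.0001 -0.0004 -0.0934] rot [-0.22  0.13 -0.32] dist 0.093 q [-0.4  -0.08  2.11 -0.    1.1  -1.82] F [ 0.8  0.  -0.1] op 1.0
```

View pics/w12.png

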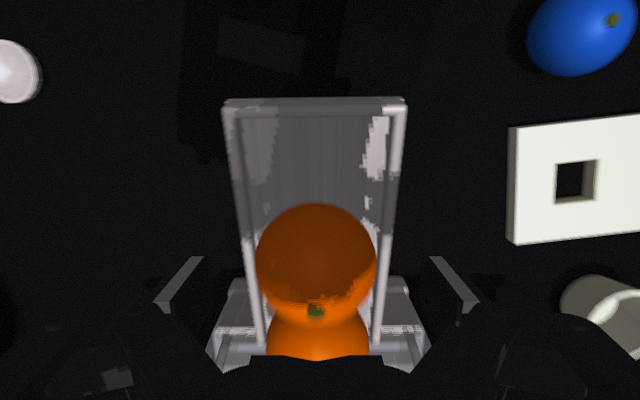

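View pics/s12.png

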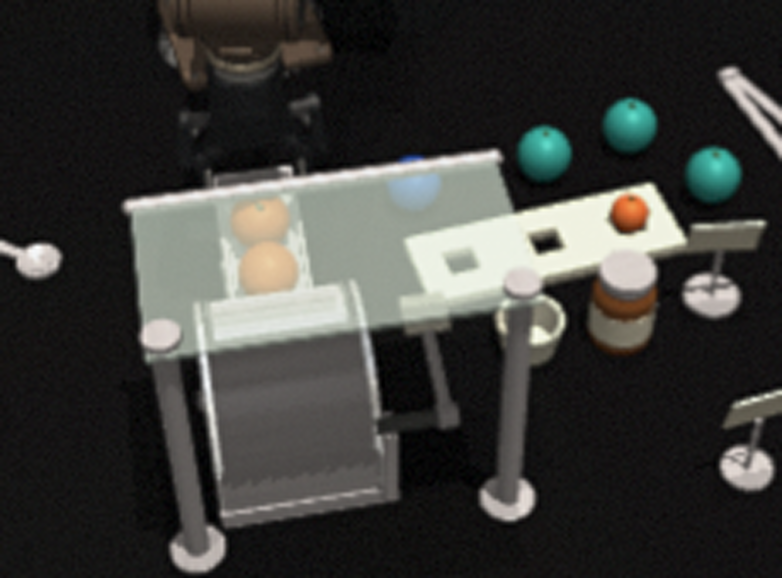

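Both oranges are on the chute against the shut lid, at wrist pixels (316,262) and (317,335), and the fingers are clear of them. Next I'll close the fingers and move to the lever stage, leaning as I go.

```bash
cat >>h.py <<'E'
def lean(a,yaw=-.1388):
    a=np.radians(a);s,c=np.sin(a),np.cos(a)
    return R.from_euler('z',yaw)*R.from_matrix(np.array([[-c,0,s],[0,1,0],[-s,0,-c]]))
E
python3 - <<'E'
from h import *
delta(K((-160,60,235)),lean(10))
E
```

```text
t 15.43 shift [-0.0283  0.0616 -0.073 ] rot [-0.43 -9.16 -0.27] dist 0.1 q [-0.4  -0.08  2.11 -0.    1.1  -1.82] F [0.6 0.1 1.5] op 0.99
```

>>> move_arm:
  plan:
    - [[0,0,0,0,0,-0.04,0],[0,-2,0,-0.005,0.005,-0.073,0],[0,-5,0,-0.015,0.025,-0.073,0],[-0.4,-9,-0.3,-0.028,0.062,-0.073,0],[-0.4,-9,-0.3,-0.028,0.062,-0.073,0]]

```text
time: 16.05
eef_pos: [0.5101, -0.032, 0.234]
tcp_rot: [0.067, 0.994, -0.006, 0.085]
contact_force: [-0.5, -0.4, -0.8]
opening: -0.002
```

```bash
python3 - <<'E'
from h import *
delta(K((-88,140,230)),lean(40))
E
```

```text
t 16.05 shift [-0.0714  0.0778  0.0164] rot [  0.06 -30.22   0.18] dist 0.107 q [-0.27 -0.18  2.07  0.03  1.09 -1.72] F [-0.5 -0.4 -0.8] op -0.0
```

>>> move_arm:
  plan:
    - [[0,-8,0,-0.01,0.025,0.004,0],[0,-16,0,-0.025,0.05,0.008,0],[0,-24,0,-0.045,0.07,0.012,0],[0,-30,0,-0.07,0.078,0.016,0],[0,-30,0,-0.07,0.078,0.016,0]]

```text
time: 16.68
eef_pos: [0.5907, 0.0355, 0.2278]
tcp_rot: [0.063, 0.939, -0.023, 0.337]
contact_force: [0.4, -1.0, 0.3]
opening: 0.002
```

```bash
python3 - <<'E'
from h import *
delta(K((-25,140,158)),lean(40))
np.set_printoptions(precision=1,suppress=True)
CE=pose("wrist");im=read_camera("wrist");out=im[...,::-1].copy()
for dx in(-20,20):
  for dy in(-22,22):
    u=proj("wrist",K((-17+dx,140+dy,139)),CE)[0];print(u);cv2.circle(out,tuple(u.astype(int).tolist()),2,(0,0,255),-1)
cv2.imwrite("pics/w13.png",out)
im=read_camera("scene");cv2.imwrite("pics/s13.png",cv2.resize(im[150:320,200:430],None,fx=3.4,fy=3.4,interpolation=cv2.INTER_CUBIC)[...,::-1])
im=read_camera("top");cv2.imwrite("pics/t13.png",cv2.resize(im[130:290,200:440],None,fx=3.3,fy=3.3)[...,::-1])
E
```

```text
t 16.68 shift [-0.006  -0.0001  0.0955] rot [ 0.08 -0.51  0.21] dist 0.096 q [-0.1  -0.2   2.19 -0.05  0.46 -1.5 ] F [ 0.4 -1.   0.3] op 0.0
[283.6 183. ]
[344.9 183.2]
[287.2 213.9]
[341.4 214.1]
```

View pics/w13.png

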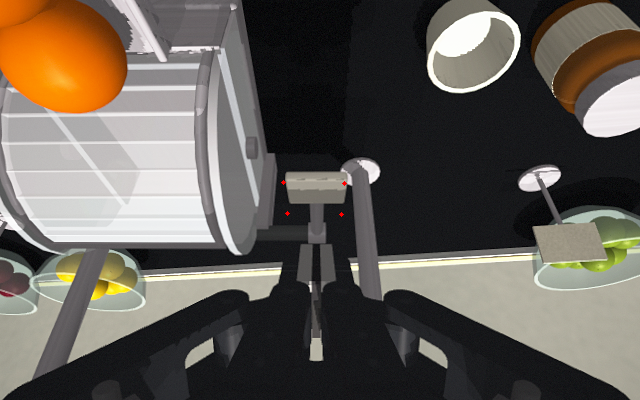

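View pics/s13.png

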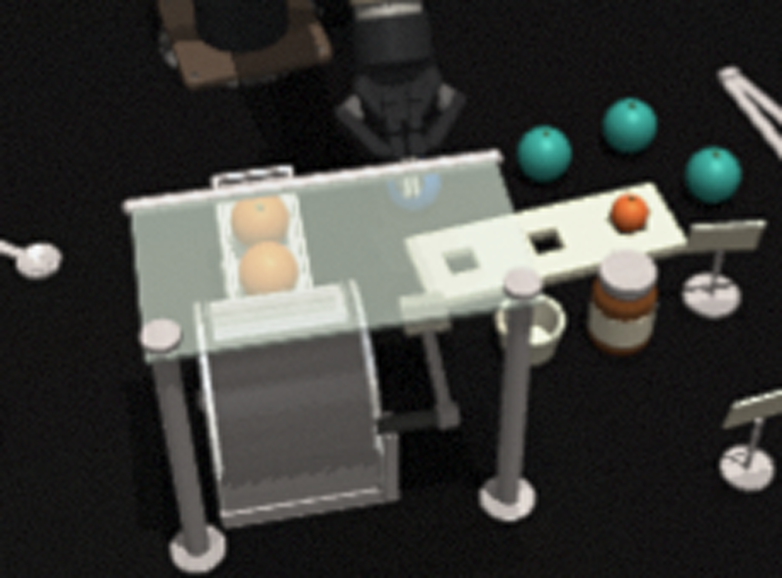

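View pics/t13.png

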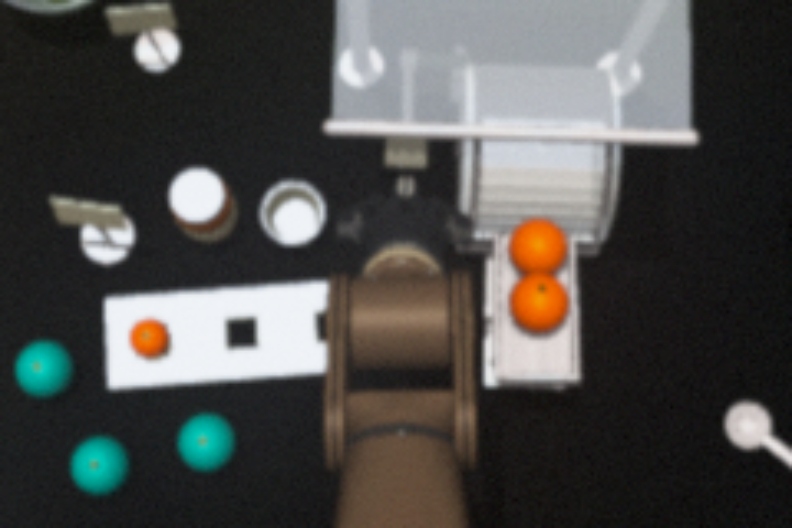

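>>> move_arm:
  plan:
    - [[0,0,0,-0.002,0,0.03,0],[0,0,0,-0.004,0,0.06,0],[0,-0.5,0,-0.006,0,0.09,0],[0,-0.5,0,-0.006,0,0.095,0],[0,-0.5,0,-0.006,0,0.095,0]]

```text
time: 17.45
eef_pos: [0.6562, 0.0255, 0.1614]
tcp_rot: [0.064, 0.937, -0.024, 0.343]
contact_force: [-0.0, 0.7, -0.3]
opening: 0.001
```

```bash
python3 - <<'E'
from h import *
delta(K((-25,140,110)),lean(40))
delta(K((-25,140,92)),lean(40))
im=read_camera("wrist");cv2.imwrite("pics/w14.png",im[...,::-1])
im=read_camera("scene");cv2.imwrite("pics/s14.png",cv2.resize(im[150:320,200:430],None,fx=3.4,fy=3.4,interpolation=cv2.INTER_CUBIC)[...,::-1])
E
```

```text
t 17.45 shift [0.0339 0.001  0.0387] rot [0.03 0.19 0.12] dist 0.051 q [-0.11  0.05  2.1  -0.07  0.29 -1.48] F [-0.   0.7 -0.3] op 0.0
t 17.45 shift [0.0455 0.001  0.0524] rot [0.03 0.19 0.12] dist 0.069 q [-0.11  0.05  2.1  -0.07  0.29 -1.48] F [-0.   0.7 -0.3] op 0.0
```

View pics/w14.png

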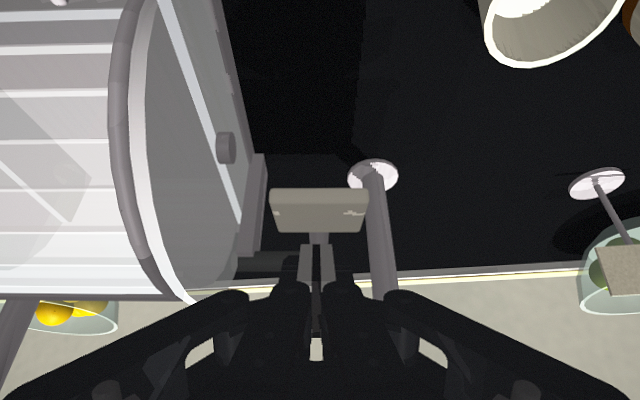

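View pics/s14.png

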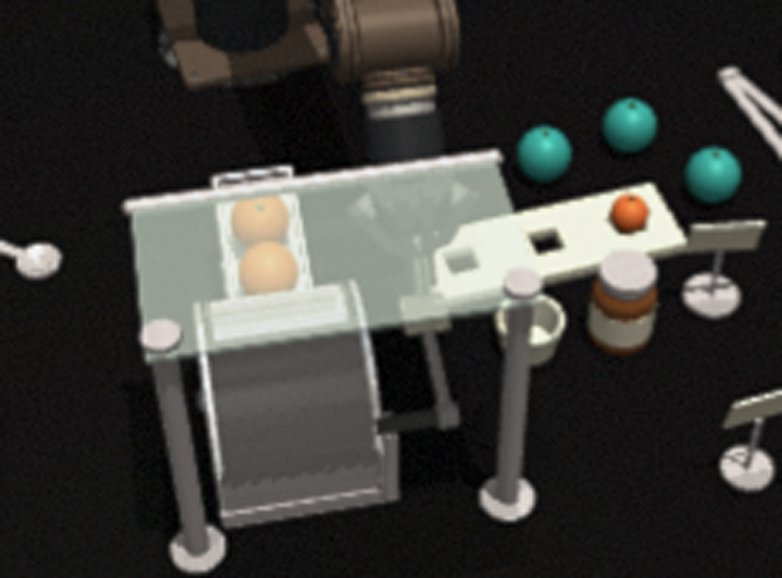

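>>> move_arm:
  plan:
    - [[0,2,0,0.008,0,0.009,0],[0,4,0,0.017,0.001,0.019,0],[0,6,0,0.026,0.001,0.029,0],[0,8,0,0.035,0.001,0.04,0],[0,8,0,0.035,0.001,0.04,0]]

```text
time: 18.18
eef_pos: [0.6562, 0.0269, 0.1093]
tcp_rot: [0.065, 0.958, -0.019, 0.277]
contact_force: [-2.3, 0.1, 4.4]
opening: -0.003
```

```bash
python3 - <<'E'
from h import *
delta(K((-25,140,97)),lean(32))
im=read_camera("wrist");cv2.imwrite("pics/w15.png",im[...,::-1])
im=read_camera("scene");cv2.imwrite("pics/s15.png",cv2.resize(im[150:320,200:430],None,fx=3.4,fy=3.4,interpolation=cv2.INTER_CUBIC)[...,::-1])
E
```

```text
t 18.18 shift [ 0.0072 -0.0004  0.01  ] rot [0.03 0.29 0.14] dist 0.012 q [-0.11  0.16  2.05 -0.05  0.37 -1.5 ] F [-2.3  0.1  4.4] op -0.0
```

View pics/w15.png

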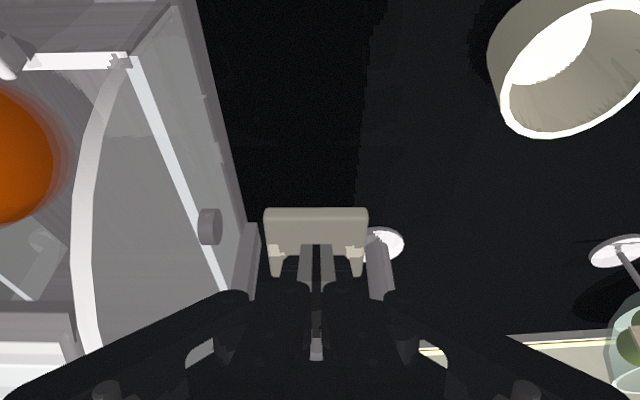

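View pics/s15.png

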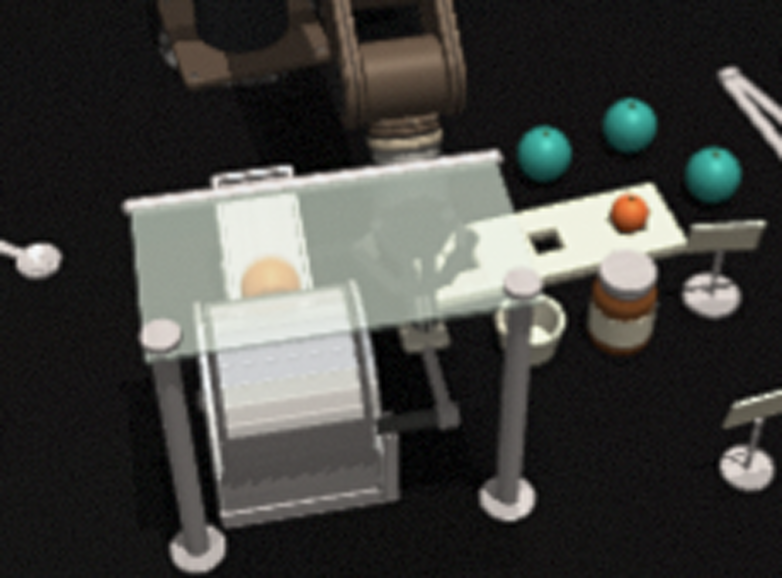

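>>> move_arm:
  plan:
    - [[0,0,0,0.002,0,0.003,0],[0,0,0,0.004,0,0.006,0],[0,0,0,0.005,0,0.0085,0],[0,0,0,0.005,0,0.0085,0],[0,0,0,0.005,0,0.0085,0]]

```text
time: 18.9
eef_pos: [0.6569, 0.0268, 0.1006]
tcp_rot: [0.065, 0.958, -0.019, 0.279]
contact_force: [-2.3, 0.2, 5.9]
opening: -0.005
```

```bash
python3 - <<'E'
from h import *
delta(K((-25,140,90)),lean(32))
im=read_camera("wrist");cv2.imwrite("pics/w16.png",im[...,::-1])
im=read_camera("scene");cv2.imwrite("pics/s16.png",cv2.resize(im[150:320,200:430],None,fx=3.4,fy=3.4,interpolation=cv2.INTER_CUBIC)[...,::-1])
E
```

```text
t 18.9 shift [ 0.0069 -0.0005  0.0082] rot [0.04 0.42 0.14] dist 0.011 q [-0.11  0.17  2.06 -0.05  0.35 -1.5 ] F [-2.3  0.2  5.9] op -0.01
```

View pics/w16.png

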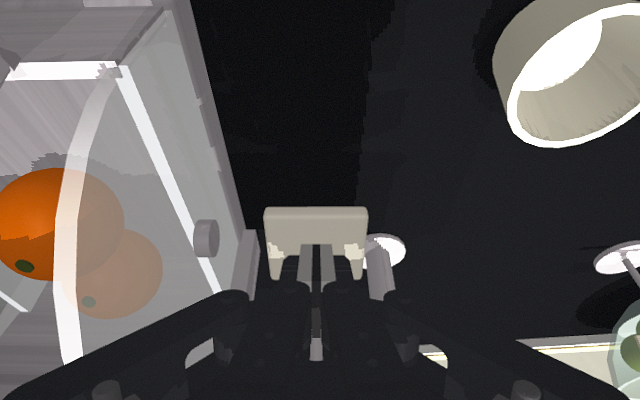

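View pics/s16.png

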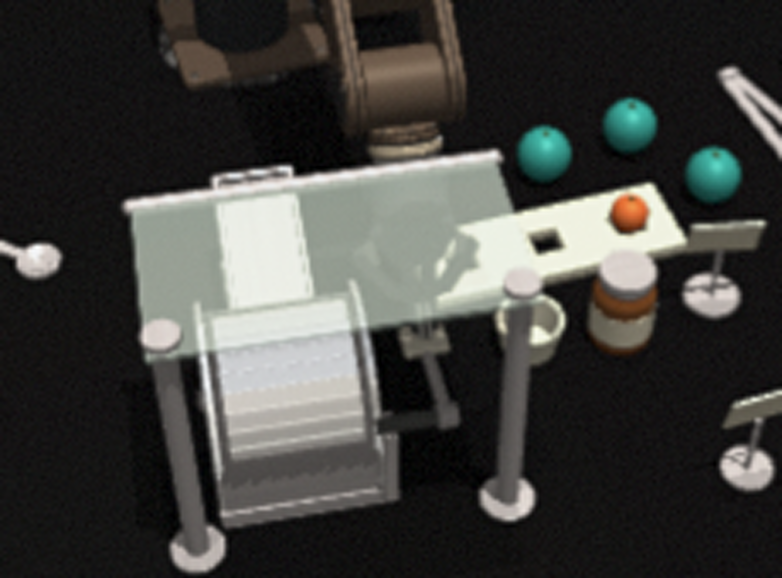

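Both oranges are inside, at wrist pixels (60,220) and (120,275). The force is only about 6 N, so I'll keep pressing until the stop is felt.

>>> move_arm:
  plan:
    - [[0,0,0,0.001,0,0.002,0],[0,0,0,0.003,0,0.004,0],[0,0,0,0.003,0,0.004,0],[0,0,0,0.003,0,0.004,0],[0,0,0,0.003,0,0.004,0]]

```text
time: 19.62
eef_pos: [0.6574, 0.0268, 0.0994]
tcp_rot: [0.065, 0.958, -0.02, 0.28]
contact_force: [-17.3, -0.1, 23.7]
opening: 0.004
```

```bash
python3 - <<'E'
from h import *
delta(K((-27,140,158)),lean(39))
im=read_camera("wrist");cv2.imwrite("pics/w17.png",im[...,::-1])
E
```

```text
t 19.62 shift [-0.0282 -0.0006 -0.0515] rot [ 0.04 -6.41  0.18] dist 0.059 q [-0.11  0.17  2.06 -0.05  0.34 -1.5 ] F [-17.3  -0.1  23.7] op 0.0
```

View pics/w17.png

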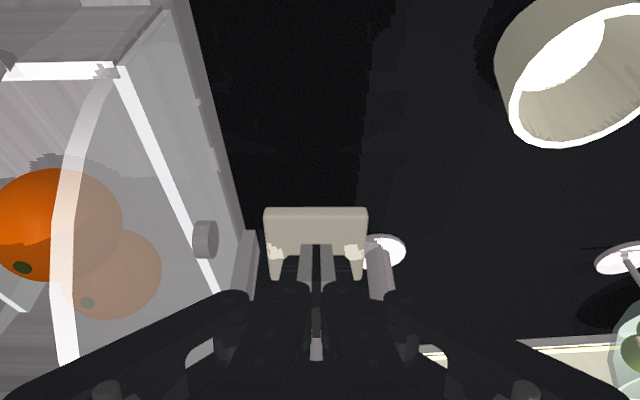

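The lever is on its stop (24 N) and the oranges haven't moved since the last picture. I'll let the lever up by reversing the press.

>>> move_arm:
  plan:
    - [[0,-1.5,0,-0.006,0,-0.01,0],[0,-3,0,-0.012,0,-0.022,0],[0,-4.5,0,-0.018,0,-0.034,0],[0,-6,0,-0.024,0,-0.044,0],[0,-6.4,0,-0.028,0,-0.0515,0]]

```text
time: 20.3
eef_pos: [0.6518, 0.0277, 0.1566]
tcp_rot: [0.064, 0.941, -0.023, 0.331]
contact_force: [-0.3, -0.0, 0.7]
opening: 0.003
```

>>> move_arm:
  plan:
    - [[0,0,0,0,0,-0.02,0],[0,0,0,0,0,-0.04,0],[0,0,0,0,0,-0.06,0],[0,0,0,0,0,-0.08,0],[0,0,0,0,0,-0.09,0]]

```text
time: 20.92
eef_pos: [0.595, 0.0356, 0.2266]
tcp_rot: [0.064, 0.941, -0.023, 0.331]
contact_force: [0.1, -0.2, -1.4]
opening: -0.001
```

```bash
python3 - <<'E'
from h import *
delta(K((-170,100,260)),lean(10))
im=read_camera("wrist");cv2.imwrite("pics/w18.png",im[...,::-1])
im=read_camera("scene");cv2.imwrite("pics/s18.png",cv2.resize(im[150:320,200:430],None,fx=3.4,fy=3.4,interpolation=cv2.INTER_CUBIC)[...,::-1])
E
```

```text
t 20.93 shift [ 0.0447 -0.0404 -0.0785] rot [-0.   28.72  0.2 ] dist 0.099 q [-0.1  -0.18  2.18 -0.05  0.47 -1.5 ] F [ 0.1 -0.2 -1.4] op -0.0
```

View pics/w18.png

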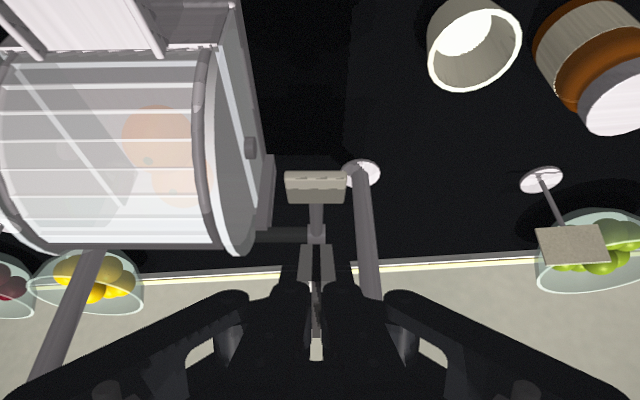

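View pics/s18.png

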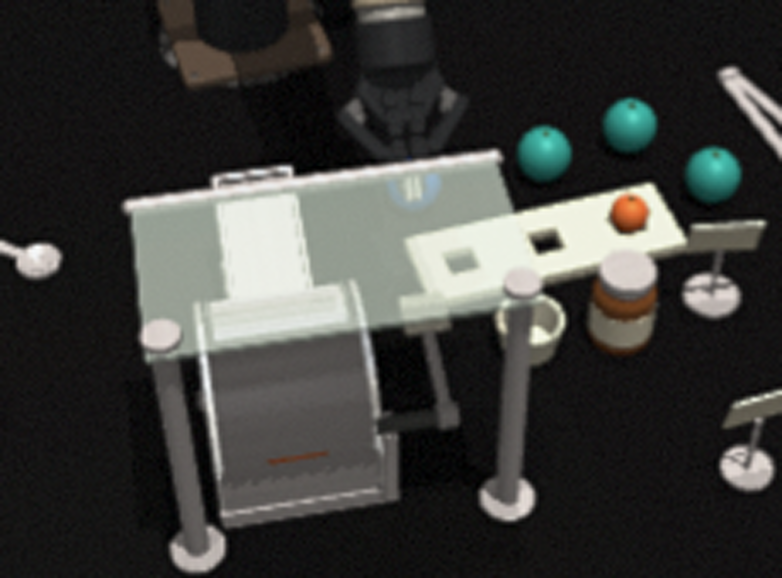

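The lid and pad look as they did before the press, with the pad at (316,187). Both oranges are inside, seen through the drum at (165,150). I'll back off a little, check once more and hand in.

>>> move_arm:
  plan:
    - [[0,6,0,0.01,0,-0.015,0],[0,10,0,0.015,0,-0.03,0],[0,10,0,0.015,0,-0.03,0],[0,10,0,0.015,0,-0.03,0],[0,10,0,0.015,0,-0.03,0]]

```text
time: 21.65
eef_pos: [0.5649, 0.0397, 0.2396]
tcp_rot: [0.066, 0.967, -0.018, 0.247]
contact_force: [1.1, -0.0, 0.4]
opening: -0.0
```

```bash
python3 - <<'E'
from h import *
im=read_camera("top");cv2.imwrite("pics/t19.png",cv2.resize(im[130:290,200:440],None,fx=3.3,fy=3.3)[...,::-1])
a=cv2.imread("pics/scene0.png")[...,::-1].astype(int);b=read_camera("scene").astype(int)
d=abs(a-b).max(2);print("lid diff",d[255:300,262:312].mean(),"pad",d[236:250,316:334].mean())
s=get_state();print(s["time"],s["contact_force"],abs(s["dq"]).max())
E
```

```text
lid diff 2.056 pad 1.8373015873015872
21.75 [-0.31781438 -0.28769018  0.05440165] 0.0055907350413920715
```

View pics/t19.png

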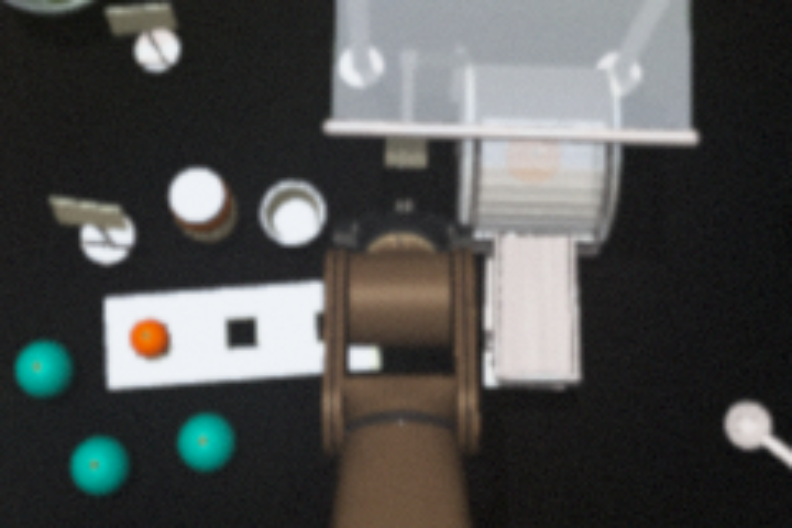

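```bash
python3 -c "
from plant import ticket
print(ticket.sign_off())"
```

```text
the job is handed in; nothing more can be done
None
```

The job is done and handed in at about 21.8 s of the 72 s allowed. Both oranges are inside the keeper and the lid is shut again.

- **Oranges:** I set the two full-size oranges on the chute one behind the other and let go of them with the lid still shut.
- **Lever:** I pressed it under the pane, with the tool leaning 32 to 40°, until it reached its stop. The force rose from about 6 N to 24 N (vertical part) there. I held it down until both oranges were seen inside and at rest, then let it up.
- **Last checks:**
  - The chute is empty, and the lid and lever pad match the first pictures.
  - The tangerine is still in its seat, and the other things in view look unmoved. I did not check each one's position.
  - The arm was still, with less than 0.5 N measured on the tool.
- **Deviation:** The second orange was gripped about 13 mm higher than intended and pushed up on the fingers with about 6 N as they closed. It did not slip, and I set its release height to allow for it.

No check failed, but in the final pictures the oranges show only faintly through the clear top, and as a single patch in the last one. The clear view of both inside and at rest is from just before I let the lever up.

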